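# Load a sample carrier on the sprung sample lift

### The arm

A 6-joint arm with a two-finger parallel gripper is mounted at the origin on the work surface. World frame = base frame: x ahead of the robot, y to its left, z up, the work surface at z = 0. Lengths are in m, angles in degrees, forces in N, time in s.
With the tool pointing down it reaches from about 0.275 to 0.75 m from the base axis. Payload 10.2 kg.
Tool frame: the origin (TCP) lies at the very end of the fingers, on their centre line; the grasp point (between the pads) lies 19 mm behind it (manip.pinch_z is the distance from the TCP to the grasp point, in m); z points along the fingers, y is the line along which they close (so a half turn about z gives the same grasp; the last joint's range is limited). The gripper opens to 88 mm and grips with 3 to 60 N. Pads are 18 mm wide; open, the fingers measure 123 mm over their backs; the gripper's body (75 mm by 187 mm) begins 45 mm behind the grasp point.
Start: joints at [-82.93, 17.928, 85.812, -0, 76.261, -12.8], TCP at [0.178, -0.494, 0.239] pointing down, gripper open.
Joint ranges: [-168.41, 168.41], [-55.51, 124.54], [10.69, 146.95], [-70.63, 250.63], [1, 178], [-165.06, 165.06]. Speed limits (degrees/s): [136.94, 136.94, 172.46, 180, 180, 180].

### API

Orientations are given as [roll, pitch, yaw] about the fixed x, y, z axes, in that order (R = Rz(yaw) Ry(pitch) Rx(roll)).
In Python, from rig import manip, cams gives the robot as it stands.
- The arm moves only by the shell command python3 -m inch 'ROWS' [FORCE]. ROWS is JSON, a list that holds one entry, the list of rows, each a list of 7 numbers: the opening in per cent of the stroke, from 0 (shut) to 100 (fully open), then the shift along the tool's x, y, z in cm, then the turn, a rotation vector about the tool's x, y, z in rad. In form: [[[grip, tx, ty, tz, rx, ry, rz], ...]]. A call has 1 to 5 rows; each row shifts and turns the commanded pose from where the row before left it, along the tool's axes as they then stand; what a row does not reach is not made up. A row lasts 1/10 s, in which the tool goes at most 50 mm and 8.59 degrees, less where a joint would pass 70% of its speed; a pose out of reach is approached as far as the arm can. A call with a gripper value outside its range is refused whole. The fingers move at their own pace and stop on an object; FORCE is the grip in N (left out, the last holds). Time passes only in rows, so rows that do not move let the fingers close. It gives the time, the measured TCP pose, the force, the opening and the grip force at its end, in the units of the state.
- manip.get_obs(): the state, without advancing time (a new reading comes with each control period).
- cams.camera(name): name is "side" or "top" or "wrist"; returns a dict with "img" (420x560x3 uint8, red, green, blue), "mtx" (3x3 intrinsics, pixels), "cam_to_world" (4x4, takes a point from camera to world coordinates). Camera axes: x right, y up, looking along -z (the intrinsics and any distortion apply to the point x, -y, -z); pixel columns grow to the right and rows downward; lengths in m; the calibration is good to about 2 mm. A picture is of the moment at which its call begins. There is no depth.
- manip.hand_in(): hands the job in; it is judged then, once.
The state is a dict: "time_s": time; "joint_positions": joint angles; "dq": joint speeds; "tau": joint torques, N m; "tcp_pos": TCP position; "tcp_rot": TCP orientation; "contact_force": force on the tool from outside, world axes, zero at the start; "ft_torque": the same for the moment, N m; "width": finger opening in m; "grip_force": force on a finger pad.
Only numpy, scipy, OpenCV 4.12 (cv2) and the standard library are available. Lean on these libraries where they do the work, as an engineer would, in place of code of your own. Each camera call takes 0.05 s, during which the arm holds its last target. There are 200 camera calls.

### The job

Take the sample carrier with the blue grip and set it upright in the middle of the raised platform of the sample lift, then press it down until the catch engages and the platform stays down with the carrier on it. Let go, and leave the carrier with the orange grip standing where it is.

Things in the scene. Friction and masses are not known exactly. Their poses are not given: they have to be found in the camera images.
- carrier_blue: The carrier to load: a steel disc 64 mm in diameter, 14 mm thick, with an upright blue cylindrical grip on its centre, 28 mm in diameter, 36 mm tall, flat on top; 50 mm tall in all, about 0.25 kg (a quarter more or less). It stands loose and upright on the table. Origin: centre of its underside, z up along the grip. Round, so its yaw does not matter.
- carrier_orange: A second carrier, the same in shape and size but with an orange grip, standing loose on the table; not to be moved. Origin: centre of its underside, z up.
- platform_top (a point): Centre of the upper face of the sample lift's platform, z up; moves with it. The platform is a flat level disc 110 mm in diameter, black with a 72 mm white middle, on a red column over a grey metal housing (140 x 140 mm, 63 mm tall, fixed to the table) with a short yellow catch lever at one side. Raised, this point is 101 mm above the table; fully down, 71 mm.
- lift_platform (a joint): How far the platform has sunk, m: 0 raised, 0.030 fully down (hard stop). A spring holds it up: a carrier's weight alone sinks it by less than 2 mm. Pressing it down takes up to 15 N, most in the first half; past about 0.022 the catch draws it on to 0.030 and holds it. The yellow lever points down at first and flips up as the catch engages..
Not all that is in view belongs to the job. Leave any green or yellow look-alike of the carrier_blue alone.

How it is judged:
By the outcome, as a careful person would: the job done as asked, in the order asked, and still so for the second after the job is handed in, with the robot touching nothing.
It also fails if it takes over 45 s, if anything falls off the work surface, if the arm or the gripper's body presses on something with over 40 N, if the wrist force passes 120 N, or if a joint passes its speed limit or range.

## Working session

There is one attempt and no reset: what is moved stays moved. The work goes in short steps, Python scripts to look and compute and a shell command to move; the robot and the scene stay as the last step left them, time stands still between calls to the robot, and variables do not carry over. Pictures are saved under pics/ and viewed, at most 10 in all, crops included, and the job is handed in when it is done.

```bash
mkdir -p pics; cat > h.py <<'E'
import numpy as np, cv2
from rig import manip, cams
def snap(n,f):
    c=cams.camera(n); cv2.imwrite(f'pics/{f}.png',c['img'][:,:,::-1]); np.savez(f'pics/{f}.npz',**{k:c[k] for k in('img','mtx','cam_to_world')}); return c
def ray(c,u,v):
    d=np.linalg.inv(c['mtx'])@[u,v,1]; T=c['cam_to_world']
    return T[:3,3],T[:3,:3]@[d[0],-d[1],-d[2]]
def plane(c,u,v,z):
    o,d=ray(c,u,v); return o+d*(z-o[2])/d[2]
E
python3 - <<'E'
from h import *
a=snap('top','t0');b=snap('side','s0')
print({k:v for k,v in a.items() if k!='img'},{k:v for k,v in b.items() if k!='img'})
cv2.imwrite('pics/both.png',cv2.resize(np.hstack([a['img'],b['img']])[:,:,::-1],(800,300)))
print(manip.get_obs())
E
```

```text
{'mtx': array([[538.48633279,   0.        , 279.46243185],
       [  0.        , 538.48633279, 210.39161346],
       [  0.        ,   0.        ,   1.        ]]), 'cam_to_world': array([[ 0.01976531,  0.98966219, -0.14204956,  0.38189192],
       [-0.99974186,  0.02115577,  0.00828479, -0.01157671],
       [ 0.01120431,  0.14184914,  0.98982488,  1.07381772],
       [ 0.        ,  0.        ,  0.        ,  1.        ]])} {'mtx': array([[443.32112928,   0.        , 271.63254153],
       [  0.        , 443.32112928, 216.40254743],
       [  0.        ,   0.        ,   1.        ]]), 'cam_to_world': array([[ 0.94566123,  0.14677118, -0.29014316,  0.28774228],
       [-0.32445082,  0.48457472, -0.81235399, -0.65513926],
       [ 0.02136588,  0.86234886,  0.50586356,  0.47991513],
       [ 0.        ,  0.        ,  0.        ,  1.        ]])}
{'time_s': 0.1, 'joint_positions': array([-8.29298262e+01,  1.79551556e+01,  8.58500736e+01, -6.88248589e-04,
        7.62619006e+01, -1.28002541e+01]), 'dq': array([ 0.01019788, -0.02457576, -0.05389509,  0.00113883, -0.08549924,
       -0.05187817]), 'tau': array([ 4.10395834e-03, -4.02806962e+01, -2.52643150e+01,  6.95824041e-02,
        3.41895875e-02, -6.42106238e-05]), 'tcp_pos': array([ 0.17839797, -0.49351588,  0.23822523]), 'tcp_rot': array([-1.79934390e+02, -1.42210334e-02,  1.98705836e+01]), 'contact_force': array([-0.42997844, -1.41071699, -0.18591039]), 'ft_torque': array([-0.04380949, -0.03321894, -0.02146083]), 'grip_force': 0.0, 'width': 0.08830442362820802}
```

View pics/t0.png

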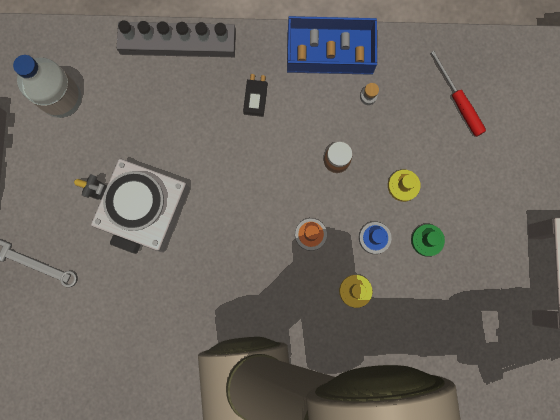

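View pics/s0.png

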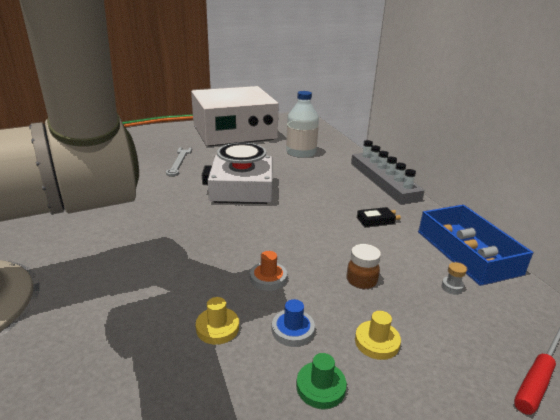

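The top view shows the blue carrier at (375,237), with orange (311,233), green (429,240) and two yellow look-alikes around it. The lift platform is at (134,201), raised. Next I'll measure these.

```bash
python3 - <<'E'
from h import *
def ld(f): return dict(np.load(f'pics/{f}.npz'))
def cen(c,lo,hi,box):
    hsv=cv2.cvtColor(c['img'],cv2.COLOR_RGB2HSV); m=cv2.inRange(hsv,lo,hi)
    x0,y0,x1,y1=box; k=np.zeros_like(m);k[y0:y1,x0:x1]=m[y0:y1,x0:x1]
    cs,_=cv2.findContours(k,cv2.RETR_EXTERNAL,cv2.CHAIN_APPROX_NONE)
    q=max(cs,key=cv2.contourArea); return cv2.fitEllipse(cv2.convexHull(q))
t=ld('t0');s=ld('s0')
def show(n,c,e,z,D=None):
    p=plane(c,*e[0],z); r=np.linalg.norm(p-c['cam_to_world'][:3,3])
    print(n,np.round(e[0],1),p.round(4),'diam mm',np.round(np.array(e[1])*r/c['mtx'][0,0]*1000,1))
# platform white
show('white top',t,cen(t,(0,0,170),(179,50,255),(107,174,162,230)),.101)
show('white side',s,cen(s,(0,0,170),(179,50,255),(215,143,268,161)),.101)
# steel disc + grip hull: saturation/brightness
for n,box in dict(blue=(352,215,398,260),).items():
    show('blue region top',t,cen(t,(100,100,40),(130,255,255),box),.014)
    show('steel outer',t,cen(t,(90,0,120),(135,255,255),box),.014)
    show('side blue all',s,cen(s,(100,100,40),(130,255,255),(265,290,322,345)),.014)
for n,lo,hi,box in [('orange',(0,120,40),(18,255,255),(290,212,332,254)),('yel',(20,120,40),(35,255,255),(335,270,378,312)),('yel2',(20,120,40),(35,255,255),(385,165,425,205)),('green',(50,100,30),(80,255,255),(408,220,450,260))]:
    show(n,t,cen(t,lo,hi,box),.014)
# blue grip top: brightness split
c=t['img'][228:250,360:395]; print(c[9,:,2], c[9,:,0])
E
python3 - <<'E'
import cv2,numpy as np
t=cv2.imread('pics/t0.png')[150:310,290:450]; s=cv2.imread('pics/s0.png')[240:400,230:390]
cv2.imwrite('pics/c0.png',cv2.resize(np.hstack([t,s]),(800,400),interpolation=cv2.INTER_CUBIC))
E
```

```text
white top [132.5 200.2] [0.5345 0.2487 0.101 ] diam mm [71.  73.8]
white side [241.4 150.8] [0.5347 0.2493 0.101 ] diam mm [26.6 70.6]
blue region top [375.3 237.3] [ 0.4842 -0.211   0.014 ] diam mm [48.9 50.3]
steel outer [375.3 237.3] [ 0.4843 -0.211   0.014 ] diam mm [51.  52.7]
side blue all [293.3 318.1] [ 0.4884 -0.2008  0.014 ] diam mm [53.  57.4]
orange [310.6 233.8] [ 0.4885 -0.083   0.014 ] diam mm [48.3 49.4]
yel [355.6 290.7] [ 0.379  -0.1719  0.014 ] diam mm [64.6 66.4]
yel2 [403.7 184.9] [ 0.591  -0.2687  0.014 ] diam mm [64.9 67. ]
green [427.8 239.7] [ 0.4816 -0.3151  0.014 ] diam mm [64.4 67.3]
[149 150 150 138 163 163 164 163 160  58  57  63 141 165 165 165 165 164
 163 164 163 163 163 163 163 165 156 162 153 149 147 125 111 107 107] [156 157 155  52  54  55  54  53  53  35  33  34  47  55  55  55  55  54
  52  54  53  53  52  51  52  52  49  57 130 155 154 136 124 121 120]
```

View pics/c0.png

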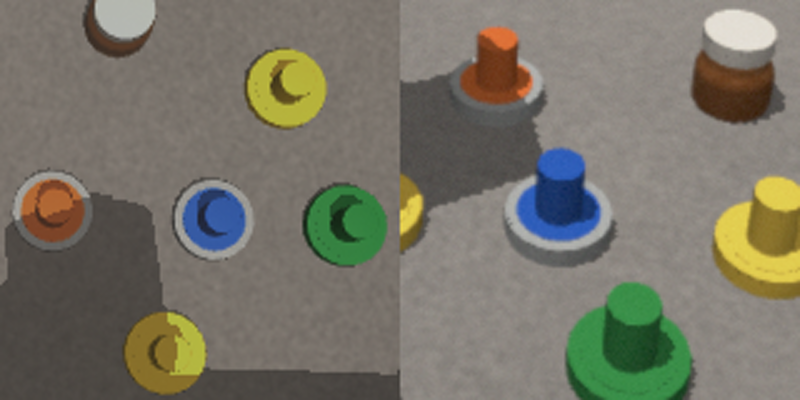

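The close crop confirms blue stands upright at (0.484,-0.211). The nearest neighbours are more than 100 mm away, and the disc sizes match the given ones. The platform is at (0.5345,0.249), and both views agree. Moving over blue.

```bash
python3 -m inch '[[[80,3.84,-1.62,0,0,0,0],[80,3.84,-1.62,0,0,0,0],[80,3.84,-1.62,0,0,0,0],[80,3.84,-1.62,0,0,0,0],[80,3.84,-1.62,0,0,0,0]]]'
python3 -m inch '[[[80,3.84,-1.62,1,0,0,0],[80,3.84,-1.62,1,0,0,0],[80,3.84,-1.62,1,0,0,0],[80,3.84,-1.62,1,0,0,0],[80,3.84,-1.62,1,0,0,0]]]'
python3 -m inch '[[[80,0,0,2,0,0,0],[80,0,0,2,0,0,0],[80,0,0,0,0,0,0],[80,0,0,0,0,0,0]]]'
python3 - <<'E'
from h import *
c=snap('wrist','w1')
hsv=cv2.cvtColor(c['img'],cv2.COLOR_RGB2HSV); m=cv2.inRange(hsv,(100,100,40),(130,255,255))
cs,_=cv2.findContours(m,cv2.RETR_EXTERNAL,cv2.CHAIN_APPROX_NONE)
for q in sorted(cs,key=cv2.contourArea)[-2:]:
    if len(q)>5: e=cv2.fitEllipse(cv2.convexHull(q)); print(cv2.contourArea(q),e,plane(c,*e[0],.014),plane(c,*e[0],.05))
E
```

```text
time_s: 0.6
tcp_pos: [0.3324, -0.3509, 0.2386]
tcp_rot: [-180.0, 0.0, 19.9]
contact_force: [1.2, -0.9, -0.0]
width: 0.0706
grip_force: 0.0
time_s: 1.1
tcp_pos: [0.4855, -0.2094, 0.1881]
tcp_rot: [-180.0, 0.0, 19.9]
contact_force: [0.2, -0.6, 0.3]
width: 0.0703
grip_force: 0.0
time_s: 1.5
tcp_pos: [0.4845, -0.211, 0.1491]
tcp_rot: [-180.0, 0.0, 19.9]
contact_force: [0.8, -0.5, -0.2]
width: 0.0706
grip_force: 0.0
2033.5 ((275.8395690917969, 191.72911071777344), (51.28947830200195, 51.97603988647461), 78.67801666259766) [ 0.48571924 -0.21090993  0.014     ] [ 0.4938828 -0.207923   0.05     ]
```

View pics/w1.png

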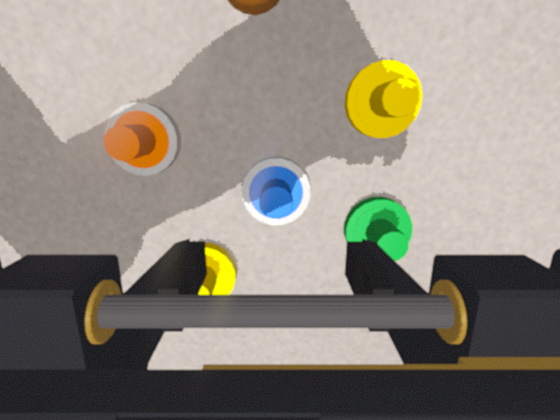

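The wrist view has blue's disc at (276,192), which casts to (0.486,-0.211), within 1–2 mm of the TCP. Descending and gripping.

```bash
python3 -m inch '[[[80,0.1,0,3,0,0,0],[80,0,0,3,0,0,0],[80,0,0,3,0,0,0],[80,0,0,2.5,0,0,0],[80,0,0,1.5,0,0,0]]]'
python3 -m inch '[[[80,0,0,0.2,0,0,0],[10,0,0,0,0,0,0],[10,0,0,0,0,0,0],[10,0,0,0,0,0,0],[10,0,0,0,0,0,0]]]' 45
python3 -m inch '[[[10,0,0,0,0,0,0],[10,0,0,0,0,0,0],[10,0,0,0,0,0,0]]]'
```

```text
time_s: 2.05
tcp_pos: [0.4853, -0.2109, 0.0181]
tcp_rot: [-180.0, 0.0, 19.8]
contact_force: [0.0, -0.1, 0.0]
width: 0.0708
grip_force: 0.0
time_s: 2.55
tcp_pos: [0.4858, -0.2108, 0.0174]
tcp_rot: [179.9, -0.0, 19.9]
contact_force: [-0.2, 0.4, -0.6]
width: 0.0408
grip_force: 0.0
time_s: 2.85
tcp_pos: [0.4856, -0.2106, 0.017]
tcp_rot: [180.0, -0.0, 19.9]
contact_force: [-0.6, 0.5, 3.1]
width: 0.0266
grip_force: 45.0
```

Gripped. Lifting and carrying.

```bash
python3 -m inch '[[[10,0,0,-2,0,0,0],[10,0,0,-4,0,0,0],[10,0,0,-4,0,0,0],[10,0,0,-4,0,0,0],[10,0,0,-3,0,0,0]]]'
python3 -m inch '[[[10,0.9,-1.8,0,0,0,0],[10,1.6,-3.3,0,0,0,0],[10,1.6,-3.3,0,0,0,0],[10,1.6,-3.3,0,0,0,0],[10,1.6,-3.3,0,0,0,0]]]'
python3 -m inch '[[[10,1.6,-3.3,0,0,0,0],[10,1.6,-3.3,0,0,0,0],[10,1.6,-3.3,0,0,0,0],[10,1.6,-3.3,0,0,0,0],[10,1.6,-3.3,0,0,0,0]]]'
python3 -m inch '[[[10,1.6,-3.3,0,0,0,0],[10,1.6,-3.3,0,0,0,0],[10,1.0,-2.2,0,0,0,0],[10,0.8,-1.3,0,0,0,0],[10,0,0,0,0,0,0]]]'
python3 - <<'E'
from h import *
t=snap('top','t2');s=snap('side','s2');w=snap('wrist','w2')
T=cv2.resize(t['img'][120:290,50:220],(400,400));S=cv2.resize(s['img'][60:230,160:330],(400,400))
cv2.imwrite('pics/c2.png',np.hstack([T,S])[:,:,::-1]); print(manip.get_obs()['tcp_pos'])
E
```

```text
time_s: 3.35
tcp_pos: [0.4854, -0.2105, 0.1888]
tcp_rot: [179.9, -0.0, 19.9]
contact_force: [0.8, -0.2, -2.4]
width: 0.0271
grip_force: 45.0
time_s: 3.85
tcp_pos: [0.5027, -0.0431, 0.1863]
tcp_rot: [-180.0, 0.0, 19.9]
contact_force: [-0.0, 0.4, -2.5]
width: 0.0268
grip_force: 45.0
time_s: 4.35
tcp_pos: [0.5219, 0.1393, 0.1863]
tcp_rot: [-180.0, 0.1, 19.9]
contact_force: [0.4, -0.4, -3.1]
width: 0.0266
grip_force: 45.0
time_s: 4.85
tcp_pos: [0.5345, 0.2512, 0.1859]
tcp_rot: [-180.0, 0.1, 20.0]
contact_force: [-0.7, -0.8, -3.0]
width: 0.027
grip_force: 45.0
[0.53477513 0.24894672 0.186369  ]
```

View pics/c2.png

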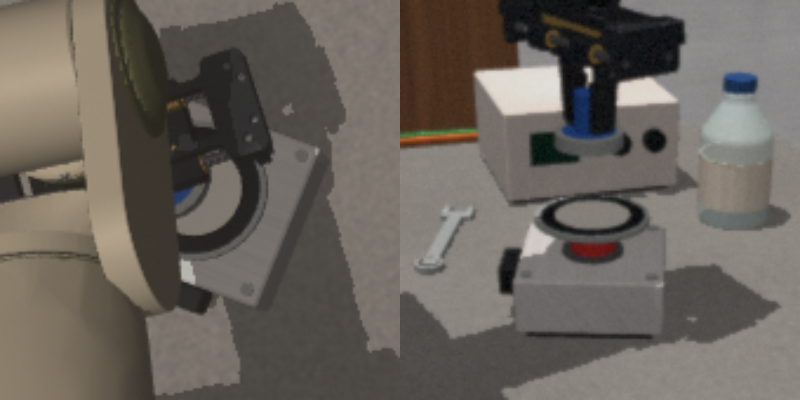

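View pics/w2.png

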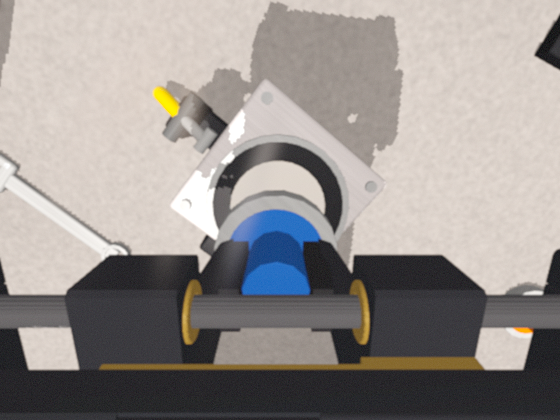

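The carrier is held upright, centred near (275,250) in the wrist view. The platform's black ring spans columns 210–348, and the lever points down. Now checking the centring numerically.

```bash
python3 - <<'E'
from h import *
w=dict(np.load('pics/w2.npz')); s=dict(np.load('pics/s2.npz'))
def pj(c,p):
    T=np.linalg.inv(c['cam_to_world']); q=T[:3,:3]@p+T[:3,3]; q=c['mtx']@[q[0],-q[1],-q[2]]; return (q[:2]/q[2]).round(1)
for n,p in dict(plat=(.5345,.249,.101),disc=(.5348,.249,.183)).items():
    print(n,pj(w,np.array(p)),pj(s,np.array(p)))
def ell(c,m,box):
    x0,y0,x1,y1=box;k=np.zeros_like(m);k[y0:y1,x0:x1]=m[y0:y1,x0:x1]
    q=max(cv2.findContours(k,0,1)[0],key=cv2.contourArea);return cv2.fitEllipse(cv2.convexHull(q)),cv2.boundingRect(q)
h=cv2.cvtColor(s['img'],cv2.COLOR_RGB2HSV)
e=ell(s,cv2.inRange(h,(0,0,150),(179,60,255)),(218,140,266,162));print(e,plane(s,*e[0][0],.101))
# side disc: steel ellipse bounding extents
row=[s['img'][y,215:275].mean(1).astype(int).tolist() for y in (119,121)];print(row)
# wrist: black ring extents at each row
g=w['img'].mean(2)
for y in (180,190,200): 
    x=np.where(g[y,195:365]<70)[0]+195; print(y,x.min(),x.max())
for y in (235,240): print(y,g[y,205:350:1].astype(int).tolist())
E
```

```text
plat [275.8 208.7] [241.4 150.8]
disc [276.1 253.8] [241.  115.2]Traceback (most recent call last):
  File "<stdin>", line 11, in <module>
  File "<stdin>", line 9, in ell
cv2.error: OpenCV(4.12.0) /io/opencv/modules/imgproc/src/shapedescr.cpp:361: error: (-201:Incorrect size of input array) There should be at least 5 points to fit the ellipse in function 'fitEllipseNoDirect'
```

```bash
python3 - <<'E'
from h import *
w=dict(np.load('pics/w2.npz'))
g=w['img'].mean(2)
pts=[]
for y in range(150,216,5):
    r=g[y]; x=np.where(r[195:365]<75)[0]+195; print(y,x.min(),x.max(),end=' | ')
    d=r[225:330]; x=np.where(d>150)[0]+225; print(x.min(),x.max())
for y in (235,): print(g[y,205:350].astype(int).tolist())
T=w['cam_to_world'];print(T.round(3))
E
```

```text
150 247 307 | 225 329
155 239 315 | 225 329
160 234 321 | 225 329
165 228 326 | 225 329
170 224 330 | 248 306
175 221 333 | 243 311
180 219 336 | 239 316
185 217 337 | 235 319
190 323 339 | 233 321
195 325 340 | 231 323
200 326 341 | 231 323
205 326 341 | 230 324
210 326 340 | 235 324
215 325 340 | 229 321
[169, 121, 122, 174, 219, 247, 255, 255, 255, 255, 255, 250, 218, 184, 175, 177, 179, 179, 179, 181, 178, 180, 177, 178, 179, 173, 165, 148, 140, 140, 143, 144, 144, 143, 146, 146, 141, 145, 143, 142, 138, 139, 138, 133, 132, 132, 128, 127, 124, 123, 125, 122, 120, 121, 114, 111, 95, 83, 73, 75, 78, 76, 72, 74, 76, 74, 72, 76, 75, 79, 73, 77, 75, 74, 74, 74, 74, 78, 76, 77, 77, 74, 77, 78, 83, 95, 103, 114, 114, 116, 116, 118, 114, 116, 113, 116, 118, 114, 115, 114, 117, 117, 113, 115, 117, 111, 114, 112, 116, 117, 117, 114, 118, 129, 154, 171, 179, 179, 180, 181, 181, 184, 184, 183, 181, 180, 180, 179, 168, 159, 172, 179, 177, 177, 173, 169, 158, 152, 152, 152, 152, 148, 148, 148, 148]
[[ 0.34   0.905  0.256  0.6  ]
 [-0.94   0.327  0.092  0.273]
 [-0.    -0.272  0.962  0.333]
 [ 0.     0.     0.     1.   ]]
```

Platform is centred at column 277, predicted 275.8, so only about 1 mm off. Descending to just above contact, then pressing.

```bash
python3 -m inch '[[[10,0,0.08,2,0,0,0],[10,0,0,2,0,0,0],[10,0,0,1.5,0,0,0],[10,0,0,0.8,0,0,0],[10,0,0,0,0,0,0]]]' 60
python3 -m inch '[[[10,0,0,0.4,0,0,0],[10,0,0,0.3,0,0,0],[10,0,0,0.3,0,0,0],[10,0,0,0.3,0,0,0],[10,0,0,0,0,0,0]]]'
```

```text
time_s: 5.5
tcp_pos: [0.5349, 0.2482, 0.123]
tcp_rot: [-180.0, 0.1, 19.8]
contact_force: [0.8, -1.0, -2.8]
width: 0.0264
grip_force: 60.0
time_s: 6.0
tcp_pos: [0.5357, 0.2488, 0.1122]
tcp_rot: [180.0, -0.1, 19.9]
contact_force: [-4.2, -3.3, 11.2]
width: 0.0266
grip_force: 60.0
```

```bash
python3 -m inch '[[[10,0,0,0.4,0,0,0],[10,0,0,0.4,0,0,0],[10,0,0,0.4,0,0,0],[10,0,0,0.3,0,0,0],[10,0,0,0,0,0,0]]]'
python3 -m inch '[[[10,0,0,0.3,0,0,0],[10,0,0,0.3,0,0,0],[10,0,0,0.2,0,0,0],[10,0,0,0,0,0,0]]]'
```

```text
time_s: 6.5
tcp_pos: [0.535, 0.2489, 0.0953]
tcp_rot: [-180.0, 0.0, 19.9]
contact_force: [0.4, 0.6, -1.5]
width: 0.0266
grip_force: 60.0
time_s: 6.9
tcp_pos: [0.5352, 0.249, 0.0879]
tcp_rot: [-180.0, 0.0, 19.9]
contact_force: [-2.5, -0.1, 2.5]
width: 0.0267
grip_force: 60.0
```

```bash
python3 -m inch '[[[10,0,0,0.1,0,0,0],[10,0,0,0.1,0,0,0],[10,0,0,0,0,0,0]]]'
python3 - <<'E'
from h import *
s=snap('side','s3');w=snap('wrist','w3')
S=cv2.resize(s['img'][60:230,160:330],(400,400));W=cv2.resize(w['img'][40:340,120:420],(400,400))
cv2.imwrite('pics/c3.png',np.hstack([W,S])[:,:,::-1])
E
```

```text
time_s: 7.2
tcp_pos: [0.5352, 0.2491, 0.0877]
tcp_rot: [180.0, -0.0, 19.9]
contact_force: [-9.3, -2.7, 16.9]
width: 0.0269
grip_force: 60.0
```

View pics/c3.png

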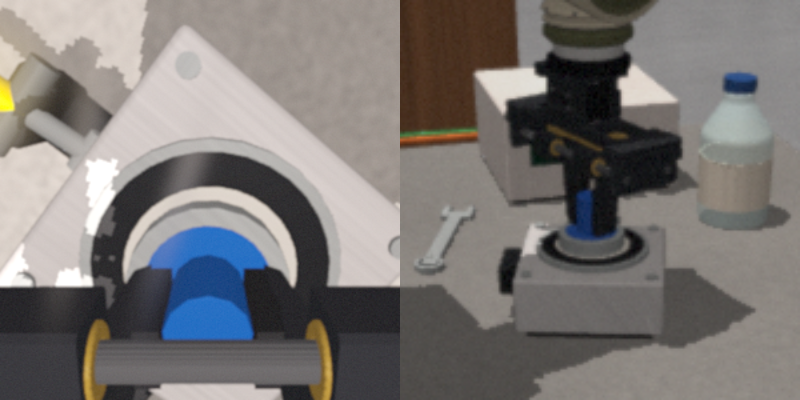

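The platform is down at its hard stop, with the carrier upright and centred. Unloading, opening and retreating.

```bash
python3 -m inch '[[[10,0,0,-0.2,0,0,0],[10,0,0,0,0,0,0],[80,0,0,0,0,0,0],[80,0,0,0,0,0,0],[80,0,0,0,0,0,0]]]' 
python3 -m inch '[[[80,0,0,0,0,0,0],[80,0,0,-0.5,0,0,0],[80,0,0,-2,0,0,0],[80,0,0,-3,0,0,0],[80,0,0,-3,0,0,0]]]'
python3 -m inch '[[[80,0,0,-3,0,0,0],[80,-3,0,-3,0,0,0],[80,-4,0,-3,0,0,0],[80,-4,0,0,0,0,0],[80,-4,0,0,0,0,0]]]'
python3 - <<'E'
from h import *
t=snap('top','t4');s=snap('side','s4');w=snap('wrist','w4')
S=cv2.resize(s['img'][60:310,160:410],(400,400));W=cv2.resize(w['img'][0:420,0:420],(400,400))
cv2.imwrite('pics/c4.png',np.hstack([W,S])[:,:,::-1])
E
```

```text
time_s: 7.8
tcp_pos: [0.5353, 0.2489, 0.0876]
tcp_rot: [-180.0, 0.0, 19.9]
contact_force: [-0.1, -0.6, 1.2]
width: 0.0483
grip_force: 0.0
time_s: 8.3
tcp_pos: [0.5351, 0.2489, 0.174]
tcp_rot: [-180.0, 0.0, 19.9]
contact_force: [0.1, -0.3, -0.1]
width: 0.0704
grip_force: 0.0
time_s: 8.8
tcp_pos: [0.3928, 0.1975, 0.2637]
tcp_rot: [180.0, -0.1, 19.9]
contact_force: [0.2, -0.4, 0.3]
width: 0.0702
grip_force: 0.0
```

View pics/c4.png

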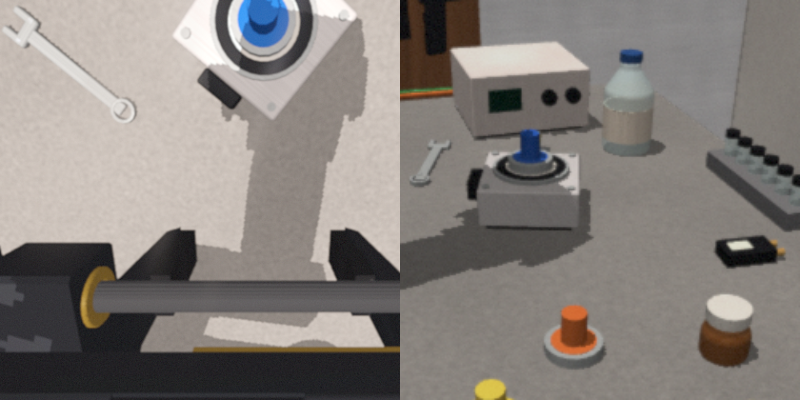

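The final pictures show the platform down, with blue upright and centred at side-crop (530,165). Orange still stands where it was at (574,335), and the gripper is clear. Handing in.

```bash
python3 -m inch '[[[80,0,0,0,0,0,0],[80,0,0,0,0,0,0],[80,0,0,0,0,0,0]]]' | head -2; python3 -c "
from rig import manip
print(manip.hand_in())"
```

```text
time_s: 9.25
tcp_pos: [0.3948, 0.1981, 0.2625]
the job is handed in; nothing more can be done
None
```

I handed the job in at about 9.3 s: the blue carrier stands upright in the middle of the platform, which stayed down after I let go, and the orange carrier was not touched. I did not see the yellow lever flip, so the catch is inferred from the platform staying down, and the hand-in returned no verdict.

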